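Tip the red file out of the row and put it on the work board

TASK

The red box file is wedged in the row of files in the rack. Tip it forward by its top rear edge until it leans by itself on the steel rest rail in front and let go, then take it by the spine end, lift it out and set it down, without dropping it, upright on the middle of the work board, square to the board and with its spine toward the robot. Leave the other three files standing in their places.

Things in the scene. Friction and masses are not known exactly. Their poses are not given: they have to be found in the camera images.
- file_red: red closed stiff box file, 90 mm deep (x), 50 thick (y), 190 high (z), 0.28 to 0.56 kg, weight centred, all faces flat. Origin: centre of its underside. Its spine (white blank label, ring) is the -x face, toward the robot at the start. Starts upright in any of the rack's four places.
- file_red_spine (a point): point at the middle of the red file's spine face: 45 mm from the file's vertical centre line toward its -x, 95 mm above its underside
- file_black: black box file like the red one, same size, same axes, same start mass range; stays in the rack
- file_blue: blue box file like the red one, same size, same axes, same start mass range; stays in the rack
- file_grey: grey box file like the red one, same size, same axes, same start mass range; stays in the rack
- rack: fixed plywood rack. Origin on the table under the middle of the spine plane; x away from the robot (depth), y along the row, floor top at z = 10 mm. Files stand side by side, 2 mm between them: centres at y = -78, -26, 26, 78, spines at x = 0, rears at x = 90, tops at z = 200 mm. End panels 8 mm thick, outer faces at y = +-113, x -70 to 120, 104 mm high.
- rack_lip (a point): middle of the low lip in front of the files' feet (x -10 to -2 mm in the rack, this point on its top, 16 mm above the table). It keeps a foot from sliding out: a file pulled forward at its top pivots on its lower front edge there.
- rack_stop (a point): middle of the top of the low stop behind the files' feet (x 94 to 102 mm in the rack, top 42 mm above the table); above it the space behind the files is open
- rack_rail (a point): middle of the fixed steel rest rail (10 mm diameter, along the rack's y), 53.5 mm in front of the spine plane, axis 87.5 mm above the table. A file tipped forward passes its balance at about 0.45 rad and rests on the rail by itself at about 0.57 rad, its upper front about 100 mm ahead of the other spines; let go earlier it falls back.
- work_board: fixed pale wooden work board 156 x 284 x 20 mm flat on the table, to the left of the rack; origin at the centre of its underside, top face at z = 20 mm. Its y is the long side and points roughly toward the robot (-x of the world), its x is the 156 mm width. The edge toward the robot is at its y = +142 mm.
Not all that is in view belongs to the job. What is meant by the file_red is not orange, and is the smaller of those in its own colour.

How it is judged:
By the outcome, as a careful person would: the job done as asked, in the order asked, and still so for the second after the job is handed in, with the robot touching nothing.
It also fails if it takes over 64 s, if anything falls off the work surface, if the arm or the gripper's body presses on something with over 40 N, if the wrist force passes 120 N, or if a joint passes its speed limit or range.

ROBOT

A 7-joint arm with a two-finger parallel gripper is mounted at the origin on a cart in front of the work surface, level with it; the furniture and walls round the work are solid. World frame = base frame: x ahead of the robot, y to its left, z up, the work surface at z = 0. Lengths are in m, angles in rad, forces in N, time in s.
With the tool pointing down it reaches from about 0.425 to 0.95 m from the base axis. Payload 16.7 kg.
Tool frame: the origin (TCP) lies midway between the tips of the shut fingers; the grasp point (between the pads) lies 19 mm behind it; z points along the fingers, y is the direction in which the jaws open and shut (so a half turn about z gives the same grasp; the last joint's range is limited). The gripper opens to 94 mm and grips with 3 to 60 N. Pads are 16 mm wide; open, the fingers measure 119 mm over their backs; the gripper's body (75 mm by 177 mm) begins 78 mm behind the grasp point.
Start: joints at [-1.415, 0.426, 0.074, 1.606, -0.034, 1.111, -0.067], TCP at [0.203, 0.644, 0.185] pointing down, gripper open.
Joint ranges: [-2.85, 2.85], [-0.5, 2.14], [-1.23, 1.37], [0.21, 2.46], [-1.02, 4.16], [0.16, 2.05], [-2.73, 2.73]. Speed limits (rad/s): [1.89, 1.89, 2.39, 2.39, 3.01, 3.01, 3.01].

INTERFACE

Orientations are given as a rotation vector (axis times angle).
In Python, from station import ctrl, optics gives the robot as it stands.
- The arm moves only by the shell command python3 -m jog 'ROWS' [OPENING]. ROWS is JSON, a list of rows, each a list of 6 numbers: the shift along the world's x, y, z in cm, then the turn, a rotation vector about the world's x, y, z in degrees. In form: [[dx, dy, dz, rx, ry, rz], ...]. A call has 1 to 12 rows; each row shifts and turns the commanded pose from where the row before left it; what a row does not reach is not made up. A row lasts 1/10 s, in which the tool goes at most 50 mm and 8.59 degrees, less where a joint would pass 70% of its speed; a pose out of reach is approached as far as the arm can. A call is refused whole if a number of a shift passes 5 or a number of a turn 8.59, either way. A call with a gripper value outside its range is refused whole. OPENING is the opening, from 0 (shut) to 1 (fully open), set as the call begins (- or left out, the last holds). The fingers move at their own pace and stop on an object; the grip force is fixed at half the most. Time passes only in rows, so rows that do not move let the fingers close. It gives the time, the measured TCP pose, the force and the opening at its end, in the units of the state.
- ctrl.get_obs(): the state, without advancing time (a new reading comes with each control period).
- optics.get_image(name): name is "scene" or "top"; returns (picture, depth): 480x640x3 uint8, blue, green, red; 480x640 float32, m along the optical axis (not along the pixel's ray), 0 where there is no reading.
- optics.calibration(name): a dict with "camera_matrix" (3x3 intrinsics, pixels), "dist_coeffs" ([k1, k2, p1, p2, k3] as OpenCV has them; the pictures are not rectified), "rvec" (rotation vector, rad) and "tvec" (3), from world to camera coordinates, as OpenCV has them. Camera axes: x right, y down, z forward; pixel columns grow to the right and rows downward; lengths in m; the calibration is good to about 2 mm. A picture is of the moment at which its call begins. calibration takes no time and is no camera call.
- ctrl.job_done(): hands the job in, once; it reports no verdict.
The state is a dict: "clock": time; "joints": joint angles; "dq": joint speeds; "effort": joint torques, N m; "tcp_pos": TCP position; "ee_rot": TCP orientation; "force": force on the tool from outside, world axes, zero at the start; "ft_torque": the same for the moment, N m; "width": opening from 0.0 (shut) to 1.0 (fully open).
Only numpy, scipy, OpenCV 4.12 (cv2) and the standard library are available. Lean on these libraries where they do the work, as an engineer would, in place of code of your own. Each camera call takes 0.05 s, during which the arm holds its last target.

## Working session

There is one attempt and no reset: what is moved stays moved. The work goes in short steps, Python scripts to look and compute and a shell command to move; the robot and the scene stay as the last step left them, time stands still between calls to the robot, and variables do not carry over. Pictures are saved under pics/ and viewed, and the job is handed in when it is done.

```bash
mkdir -p pics; ls
cat > h.py <<'E'
import numpy as np, cv2
from station import ctrl, optics
def cal(n):
    c=optics.calibration(n); K=np.array(c["camera_matrix"],float);d=np.array(c["dist_coeffs"],float)
    R=cv2.Rodrigues(np.array(c["rvec"],float))[0];t=np.array(c["tvec"],float).ravel();return K,d,R,t
def ray(n,px):
    K,d,R,t=cal(n);p=cv2.undistortPoints(np.array(px,float).reshape(-1,1,2),K,d).reshape(-1,2)
    D=np.c_[p,np.ones(len(p))]@R; return -R.T@t,D
def onz(n,px,z):
    C,D=ray(n,px); return C+D*((z-C[2])/D[:,2])[:,None]
def bydepth(n,px,dep):
    C,D=ray(n,px); return C+D*np.array([dep[int(round(v)),int(round(u))] for u,v in np.array(px).reshape(-1,2)])[:,None]
def proj(n,P):
    K,d,R,t=cal(n);return cv2.projectPoints(np.array(P,float).reshape(-1,3),cv2.Rodrigues(R)[0],t,K,d)[0].reshape(-1,2)
E
python3 - <<'E'
from h import *
for n in("scene","top"):
    i,d=optics.get_image(n);cv2.imwrite(f"pics/{n}0.png",i);np.save(f"pics/{n}0.npy",d)
    K,dd,R,t=cal(n);print(n,-R.T@t,K[0,0])
print(ctrl.get_obs())
E
```

```text
pics
scene [-0.09671497 -0.62802678  0.49744707] 469.7042068982609
top [-0.03509844 -0.05224398  1.03328198] 598.9905391202012
{'clock': 0.1, 'joints': array([-1.41449651,  0.42667385,  0.07381377,  1.60653535, -0.03411758,
        1.11079931, -0.06709696]), 'dq': array([ 4.44837052e-04, -2.38460189e-03,  1.30080219e-04, -6.13518060e-04,
       -6.80936767e-04, -1.94677364e-03, -8.62976273e-05]), 'effort': array([ 8.18035769e-03, -9.37464237e+01,  3.67779069e+00, -4.55041730e+01,
       -4.82858391e-02,  1.69834663e-02, -3.70196221e-05]), 'tcp_pos': array([0.20308425, 0.64328422, 0.18394492]), 'ee_rot': array([-4.78461037e-01, -3.10481522e+00,  1.80832640e-03]), 'force': array([ 0.24879497, -0.0349427 , -1.31130076]), 'ft_torque': array([-0.02072373,  0.01042818,  0.0378095 ]), 'width': 1.0002385012745731}
```

View pics/scene0.png

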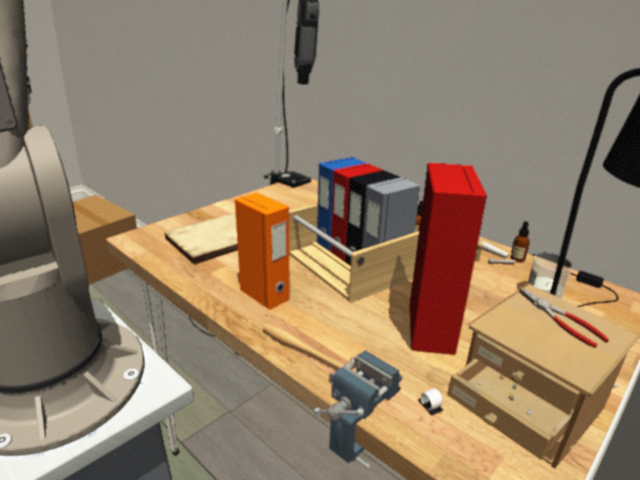

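View pics/top0.png

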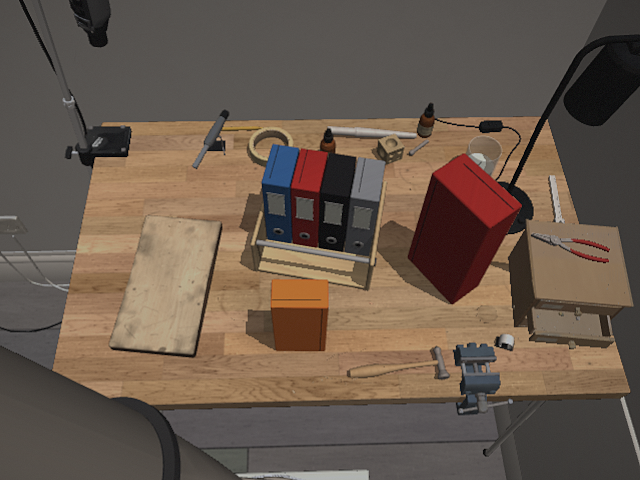

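Candidates, in the top view: the red file in the rack at (308,197), a large red file at (463,230), and an orange one at (300,315). The rack one fits, since it is the smaller of the two red ones and not orange. I'll confirm it in an enlarged crop and measure.

Run:
```python
from h import *
i=cv2.imread("pics/top0.png");d=np.load("pics/top0.npy")
cv2.imwrite("pics/crop0.png",cv2.resize(i[130:300,235:405],None,fx=3.5,fy=3.5,interpolation=cv2.INTER_CUBIC))
b=i[205:360,100:230];cv2.imwrite("pics/crop1.png",cv2.resize(b,None,fx=3.5,fy=3.5,interpolation=cv2.INTER_CUBIC))
# file-top points by depth: height band
vv,uu=np.mgrid[130:300,235:405];px=np.c_[uu.ravel(),vv.ravel()]
P=bydepth("top",px,d);col=i[vv.ravel(),uu.ravel()].astype(int)
m=(abs(P[:,2]-.2)<.006)
hsv=cv2.cvtColor(i,cv2.COLOR_BGR2HSV)[vv.ravel(),uu.ravel()]
red=m&((hsv[:,0]<8)|(hsv[:,0]>172))&(hsv[:,1]>150)
for nm,k in(("all",m),("red",red)):
    Q=P[k];r=cv2.minAreaRect(Q[:,:2].astype(np.float32)*1000);print(nm,k.sum(),r,np.median(Q[:,2]));print(cv2.boxPoints(r).round(1).tolist())
vv,uu=np.mgrid[205:360,100:230];px=np.c_[uu.ravel(),vv.ravel()]
P=bydepth("top",px,d);m=abs(P[:,2]-.02)<.006;Q=P[m]
r=cv2.minAreaRect(Q[:,:2].astype(np.float32)*1000);print("board",r,np.median(Q[:,2]),cv2.boxPoints(r).round(1).tolist())
```

```text
all 4888 ((508.6796569824219, -79.72879028320312), (206.03936767578125, 296.198486328125), 78.07416534423828) 0.20013884770256957
[[342.5, -149.89999389648438], [632.2999877929688, -211.10000610351562], [674.9000244140625, -9.5], [385.1000061035156, 51.70000076293945]]
red 1189 ((613.1296997070312, -75.22090911865234), (50.11903762817383, 92.09229278564453), 77.85025787353516) 0.20014294573690328
[[562.7999877929688, -90.0], [652.9000244140625, -109.4000015258789], [663.4000244140625, -60.400001525878906], [573.4000244140625, -41.0]]
board ((496.56207275390625, 194.64328002929688), (157.84854125976562, 286.33685302734375), 82.588623046875) 0.01964580182654463 [[344.3999938964844, 134.8000030517578], [628.4000244140625, 97.9000015258789], [648.7000122070312, 254.39999389648438], [364.79998779296875, 291.3999938964844]]
```

View pics/crop0.png

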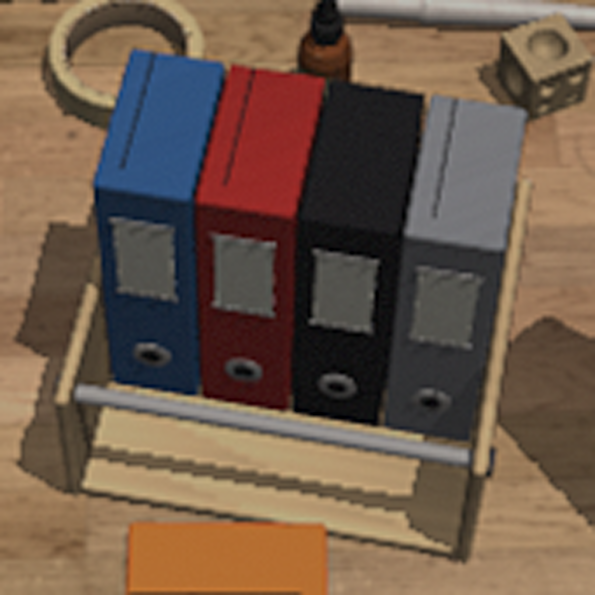

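View pics/crop1.png

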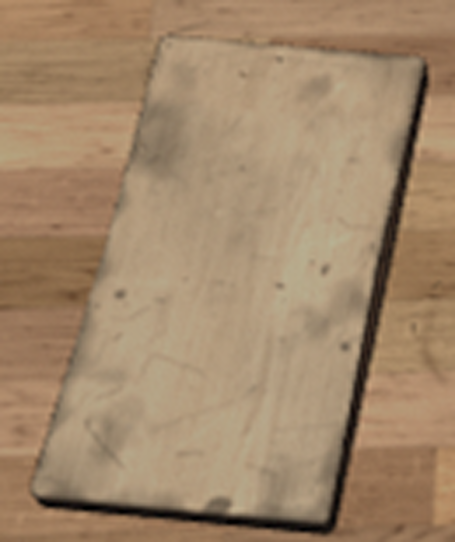

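Run:
```python
from h import *
i=cv2.imread("pics/top0.png");d=np.load("pics/top0.npy")
hsv=cv2.cvtColor(i,cv2.COLOR_BGR2HSV)
# all tops (v<200) rect, excluding orange
vv,uu=np.mgrid[130:215,255:395];px=np.c_[uu.ravel(),vv.ravel()]
P=bydepth("top",px,d);m=abs(P[:,2]-.2)<.006;Q=P[m]
r=cv2.minAreaRect(Q[:,:2].astype(np.float32)*1000);print("tops",r)
vv,uu=np.mgrid[205:360,100:230];px=np.c_[uu.ravel(),vv.ravel()];P=bydepth("top",px,d);m=abs(P[:,2]-.02)<.005;Q=P[m]*1000
print("board mean",np.percentile(Q,[0,1,99,100],axis=0).round(1).tolist())
# rail check
a=np.deg2rad(-12.15);ex=np.array([np.cos(a),np.sin(a),0]);ey=np.array([-ex[1],ex[0],0])
s,ds=optics.get_image("scene")
o=np.array([.6131,-.0752,0])-.045*ex
print("red spine foot",o,"rail px",proj("top",[o-.0535*ex+.0875*np.array([0,0,1]),o]))
# scene cross-check: corners of red top
print(proj("scene",[o+sx*ex+sy*ey+np.array([0,0,.2]) for sx in(0,.09) for sy in(-.025,.025)]).round(1).tolist())
cv2.imwrite("pics/crop2.png",cv2.resize(s[140:300,230:430],None,fx=4,fy=3.7,interpolation=cv2.INTER_CUBIC))
```

```text
tops ((608.0488891601562, -100.66958618164062), (206.01649475097656, 93.23615264892578), 77.92131805419922)
board mean [[345.8, 100.5, 15.0], [355.0, 109.8, 15.5], [634.5, 279.9, 24.1], [646.0, 289.2, 25.0]]
red spine foot [ 0.569108   -0.06572877  0.        ] rail px [[298.97265478 249.44532173]
 [304.49462092 248.80098928]]
[[348.7, 177.2], [333.3, 170.0], [384.2, 169.5], [368.2, 162.9]]
```

The enlarged crop shows the red file as second from the left, between blue and black, with the white label and ring on the side facing the robot. Its top is 50 x 92 mm at z = 0.200, so it is the one meant. Next I'll check for tall obstacles and the free space behind the row.

Run:
```python
from h import *
for n in("top","scene"):
    i,d=optics.get_image(n)
    vv,uu=np.mgrid[0:480:2,0:640:2];px=np.c_[uu.ravel(),vv.ravel()];P=bydepth(n,px,d);P=P[d[::2,::2].ravel()>0]
    # grid of max height 5cm cells
    print(n)
    g={}
    for x,y,z in P:
        if .25<x<.95 and -.5<y<.65: 
            k=(int(x//.05),int((y+1)//.05)-20); g[k]=max(g.get(k,0),z)
    for a in range(18,4,-1):
        print(f"x{a*5:3d}",' '.join(f"{int(100*g[(a,b)]):3d}" if (a,b) in g else '  .' for b in range(12,-11,-1)))
print("y(cm):",[b*5 for b in range(12,-11,-1)])
```

```text
top
x 90   3  15  26  31  31  31  26  31  31  31  31  31  31  31  31  31  31  31  31  31  31  31  31
x 85   .   .   .   .  36  12   2   0   0   0   6   6   2   2   0   2   2   2   2   9   7   0   2
x 80   .   .   .   .  16  39  40  40   0   0   6   0   2   2   0   9   0   4   4   4   4   0   0
x 75   .   .   .   .   2   0  39  41   0   3   3   0   2   .   .   9   0   4   4   0   0   8   8
x 70   .   .   .   .   .   0   0   0   0   0   0   0   0   .   .   .   .   0   0   0   .   8   8
x 65   .   .   .   .   .   0   0   0   0   0   0   0   0  20  20  19   .  10   0   0   .   .  43
x 60   .   .   .   .   .   0   0   2   2   2   2   1  20  20  20  20  20  20   0   0   .   .  35
x 55   .   .   .   .   .   0   0   2   2   2   2   0  20  20  20  20  20  20  27  27   .   .   1
x 50   .   .   .   .   .   0   0   2   2   2   2   0  10   9   9   9  20  10  27  27  27   0  14
x 45   .   .   .   .   .   0   0   2   2   2   2   0   0   0   1   9  10   0  27  27  28   0  14
x 40   .   .   .   .   .   0   0   2   2   2   2   0   0  19  19   0   0   0   0  27  27  14  14
x 35   .   .   .   .   .   0 
[... 1032 characters left out ...]
  0   .   .
x 50   0   0   0   0   0   0   0   2   2   0   0   0  10   9   9  19  20   8  27  27  27   0  14
x 45   .   .   0   0   0   0   0   2   2   2   2   0   0   0   1   9  10   0  27  27  27  13  14
x 40   .   .   .   0   0   0   0   2   2   2   2   0   .  19  19   0   0   0   0  27  27  13  13
x 35   .   .   .   0   0   0   0   2   2   2   2   0   0  19  19   6   0   0   0   0   0  13  13
x 30   .   .   .   0   0   0   0   0   0   2   1   0   0   0   0   2   2   2   2   6   6   2   8
x 25   .   .   .   .   .   0   0   0   0   0   0   0   0   0   0   1   1   0   2   6   6   0   0
y(cm): [60, 55, 50, 45, 40, 35, 30, 25, 20, 15, 10, 5, 0, -5, -10, -15, -20, -25, -30, -35, -40, -45, -50]
```

```bash
python3 -m jog '[[0,0,5,0,0,1.4],[0,0,5,0,0,2],[0,0,4,0,0,2],[2,-3,0,0,0,0],[2.6,-4,0,0,0,0],[2.6,-4,0,0,0,0],[2.6,-4,0,0,0,0],[2.6,-4,0,0,0,0],[2.6,-4,0,0,0,0],[2.6,-4,0,0,0,0]]' 0
python3 - <<'E'
from h import *
i=cv2.imread("pics/top0.png");d=np.load("pics/top0.npy")
vv,uu=np.mgrid[260:370,255:345];px=np.c_[uu.ravel(),vv.ravel()];P=bydepth("top",px,d);m=P[:,2]>.18
print(P[m].min(0),P[m].max(0))
E
```

```text
clock: 1.25
tcp_pos: [0.3799, 0.3718, 0.3247]
ee_rot: [0.332, 3.124, 0.001]
force: [0.8, 0.3, 0.2]
width: 0.187
[-0.03509844 -0.09919346  0.18012044] [ 0.40496301 -0.00895379  1.03328198]
```

```bash
python3 -m jog '[[2.6,-4,0,0,0,0],[2.6,-4,0,0,0,0],[2.6,-4,0,0,0,0],[2.6,-4,0,0,0,0],[2.6,-4,0,0,0,0],[2.6,-4,0,0,0,0],[2.6,-4,0,0,0,0],[2.6,-4,0,0,0,0],[2.6,-4,0,0,0,0],[2.6,-4,0,0,0,0],[2,-3,0,0,0,0],[0,0,0,0,0,0]]'
```

```text
clock: 2.45
tcp_pos: [0.6602, -0.0617, 0.3239]
ee_rot: [-0.341, -3.123, 0.004]
force: [-0.5, 0.2, -0.1]
width: 0.004
```

```bash
python3 -m jog '[[0,0,0,0,0,0]]'
```

```text
clock: 2.55
tcp_pos: [0.6591, -0.057, 0.324]
ee_rot: [-0.334, -3.123, 0.001]
force: [-0.4, 0.5, 0.1]
width: 0.009
```

```bash
python3 -m jog '[[1.4,-1.8,0,0,0,0],[1,-1.5,0,0,0,0],[0,0,-3,0,0,0],[0,0,-3,0,0,0],[0,0,-2,0,0,0],[0,0,0,0,0,0],[0,0,0,0,0,0]]'
python3 - <<'E'
from h import *
for n in("scene","top"):
    i,d=optics.get_image(n);cv2.imwrite(f"pics/{n}1.png",i[100:340,220:540] if n=="scene" else i[60:300,160:480])
E
```

```text
clock: 3.25
tcp_pos: [0.6832, -0.0881, 0.2454]
ee_rot: [0.33, 3.124, 0.001]
force: [0.6, -0.4, -0.1]
width: 0.005
```

View pics/scene1.png

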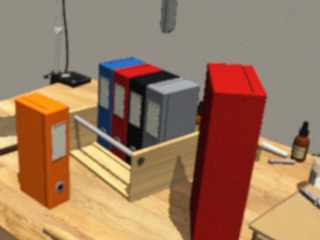

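View pics/top1.png

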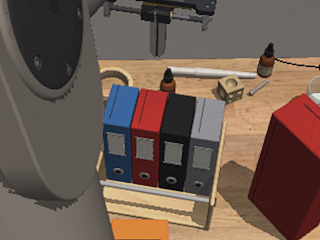

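Run:
```python
from h import *
p=ctrl.get_obs()["tcp_pos"];print(p,proj("scene",p),proj("top",p))
i,d=optics.get_image("scene");cv2.imwrite("pics/scene2.png",i)
```

```text
[ 0.68380584 -0.08886719  0.24626148] [[387.20598354 142.18747539]] [[316.28389716 120.50506039]]
```

View pics/scene2.png

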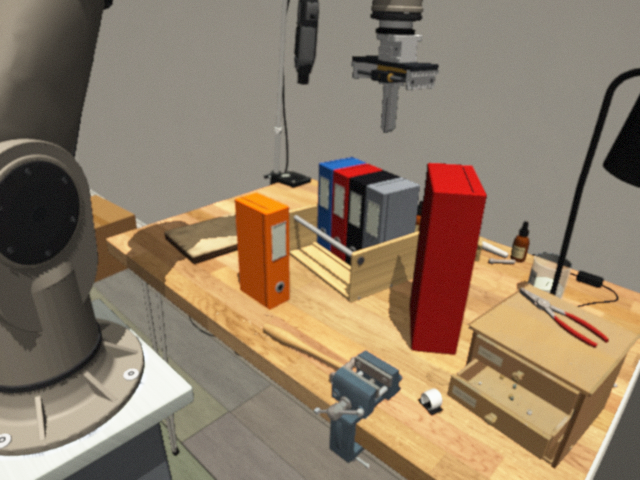

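Run:
```python
from h import *
for n,(u0,u1,v0,v1) in(("scene",(365,410,60,160)),("top",(295,340,70,140))):
    i,d=optics.get_image(n);vv,uu=np.mgrid[v0:v1,u0:u1];px=np.c_[uu.ravel(),vv.ravel()];P=bydepth(n,px,d)
    t=ctrl.get_obs()["tcp_pos"];m=(abs(P[:,:2]-t[:2])<.05).all(1)&(P[:,2]>.21)
    Q=P[m];a=Q[Q[:,2].argsort()];print(n,len(Q),a[:5].round(4).tolist(),"hi" ,a[-1].round(3))
    q=Q[Q[:,2]<a[0,2]+.04];print(q.min(0),q.max(0))
    cv2.imwrite(f"pics/tip_{n}.png",cv2.resize(i[v0:v1,u0:u1],None,fx=6,fy=5))
```

```text
scene 1526 [[0.6828, -0.0894, 0.2676], [0.6735, -0.0838, 0.2681], [0.6741, -0.0858, 0.2684], [0.6923, -0.0925, 0.2688], [0.6775, -0.0907, 0.2688]] hi [ 0.652 -0.122  0.412]
[ 0.66825338 -0.10310059  0.26764699] [ 0.69226047 -0.07359348  0.30763544]
top 988 [[0.6785, -0.0896, 0.2657], [0.6752, -0.0929, 0.2668], [0.6765, -0.0861, 0.268], [0.6778, -0.0878, 0.269], [0.6752, -0.0911, 0.2692]] hi [ 0.646 -0.097  0.391]
[ 0.66988416 -0.10510144  0.26569886] [ 0.68974871 -0.07728143  0.30559788]
```

View pics/tip_scene.png

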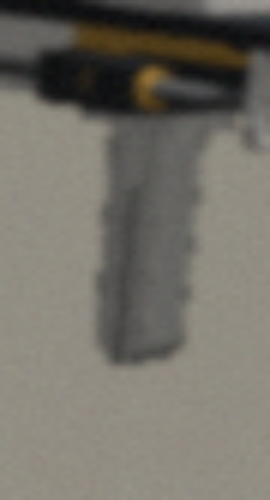

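View pics/tip_top.png

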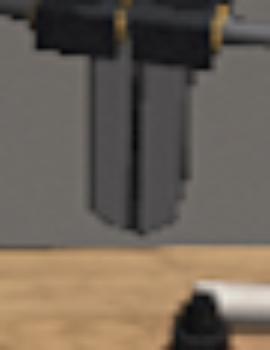

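Visible fingertips are about 20 mm above the reported TCP. I'll choose a hook depth that works for either value.

```bash
python3 -m jog '[[0,0,-3,0,0,0],[0,0,-3,0,0,0],[0,0,-2,0,0,0],[0,0,0,0,0,0],[0,0,0,0,0,0],[0,0,0,0,0,0]]'
python3 - <<'E'
from h import *
from scipy.spatial.transform import Rotation as R
o=ctrl.get_obs();ex=np.array([.9778,-.2096]);ey=np.array([.2096,.9778]);r=o["tcp_pos"][:2]-[.5691,-.0657];print("rack x,y-red",r@ex,r@ey,o["force"]);print(R.from_rotvec(o["ee_rot"]).as_matrix().round(3))
i,d=optics.get_image("scene");cv2.imwrite("pics/s3.png",cv2.resize(i[20:240,280:480],None,fx=3,fy=2.7))
i,d=optics.get_image("top");cv2.imwrite("pics/t3.png",cv2.resize(i[60:220,240:420],None,fx=3,fy=3))
E
```

```text
clock: 4.1
tcp_pos: [0.6841, -0.0896, 0.1663]
ee_rot: [0.332, 3.122, 0.0]
force: [-0.2, 0.1, -0.1]
width: 0.004
rack x,y-red 0.11741719280272384 0.0007038581253486444 [-0.18067166  0.10725858 -0.14244028]
[[-0.978  0.21   0.002]
 [ 0.21   0.978 -0.   ]
 [-0.002  0.    -1.   ]]
```

View pics/s3.png

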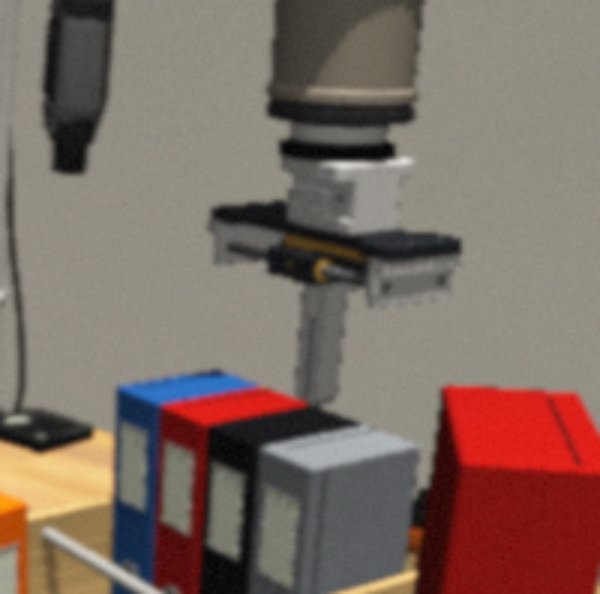

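View pics/t3.png

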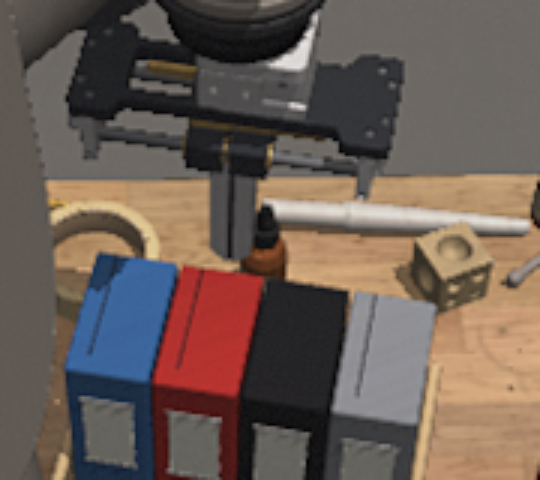

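```bash
python3 -m jog '[[-1,0.2,-0.3,0,0,0],[-0.7,0.15,0,0,0,0],[-0.5,0.1,0.2,0,0,0],[-0.5,0.1,0.25,0,0,0],[-0.5,0.1,0.25,0,0,0],[-0.5,0.1,0.25,0,0,0],[0,0,0,0,0,0]]';python3 - <<'E'
from h import *
o=ctrl.get_obs();ex=np.array([.9778,-.2096]);ey=np.array([.2096,.9778]);r=o["tcp_pos"][:2]-[.5691,-.0657];print("rack x,y-red",r@ex,r@ey,o["force"])
i,d=optics.get_image("top");cv2.imwrite("pics/t4.png",cv2.resize(i[60:260,240:420],None,fx=3,fy=2.9))
E
```

```text
clock: 4.9
tcp_pos: [0.6459, -0.0817, 0.1716]
ee_rot: [0.332, 3.124, 0.0]
force: [1.3, -0.5, -0.5]
width: 0.008
rack x,y-red 0.07843276407225183 0.0004288757864212533 [ 1.29438831 -0.53940666 -0.48092779]
```

View pics/t4.png

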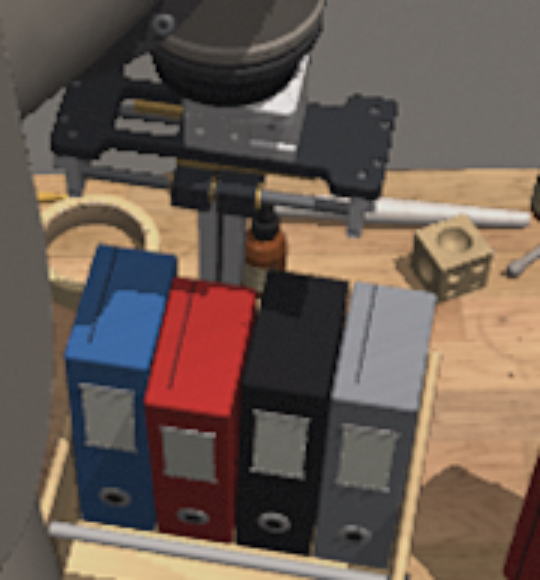

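The red file is tipping: its top sits forward of the black one's, and the force is 1.4 N. The neighbours haven't moved.

```bash
python3 -m jog '[[-0.6,0.13,0.2,0,0,0],[-0.6,0.13,0.2,0,0,0],[-0.6,0.13,0.18,0,0,0],[-0.6,0.13,0.16,0,0,0],[-0.6,0.13,0.14,0,0,0],[-0.6,0.13,0.12,0,0,0],[-0.6,0.13,0.1,0,0,0],[-0.6,0.13,0.08,0,0,0],[0,0,0,0,0,0]]';python3 - <<'E'
from h import *
o=ctrl.get_obs();ex=np.array([.9778,-.2096]);ey=np.array([.2096,.9778]);r=o["tcp_pos"][:2]-[.5691,-.0657];print("rack x,y-red",r@ex,r@ey,o["force"])
i,d=optics.get_image("top");cv2.imwrite("pics/t5.png",cv2.resize(i[60:260,240:420],None,fx=3,fy=2.9))
E
```

```text
clock: 5.85
tcp_pos: [0.5975, -0.0713, 0.1831]
ee_rot: [-0.332, -3.124, -0.001]
force: [-0.2, -0.0, -0.2]
width: 0.009
rack x,y-red 0.02896639005126988 0.0005287210024545132 [-0.21442564 -0.02959233 -0.18623875]
```

View pics/t5.png

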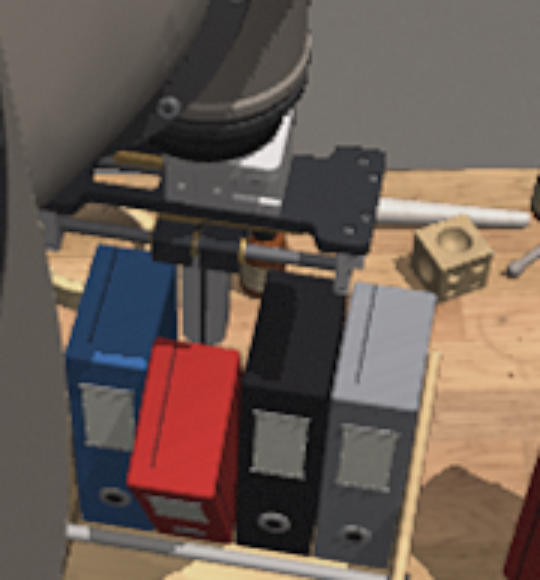

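```bash
python3 -m jog '[[-0.5,0.1,0.03,0,0,0],[-0.5,0.1,0.03,0,0,0],[-0.5,0.1,0,0,0,0],[-0.5,0.1,0,0,0,0],[-0.4,0.08,0,0,0,0],[0,0,0,0,0,0],[0,0,0,0,0,0]]';python3 - <<'E'
from h import *
o=ctrl.get_obs();ex=np.array([.9778,-.2096]);ey=np.array([.2096,.9778]);r=o["tcp_pos"][:2]-[.5691,-.0657];print("rack x,y-red",r@ex,r@ey,o["force"])
i,d=optics.get_image("top");cv2.imwrite("pics/t6.png",cv2.resize(i[60:260,240:420],None,fx=3,fy=2.9));np.save("pics/t6.npy",d);cv2.imwrite("pics/t6raw.png",i)
i,d=optics.get_image("scene");cv2.imwrite("pics/s6.png",cv2.resize(i[80:300,220:440],None,fx=3,fy=2.7))
E
```

```text
clock: 6.6
tcp_pos: [0.5743, -0.0666, 0.1836]
ee_rot: [0.331, 3.124, 0.0]
force: [-0.4, 1.0, 0.5]
width: 0.007
rack x,y-red 0.0052527377150752685 0.00024469253554427377 [-0.41512007  1.01537655  0.51188049]
```

View pics/t6.png

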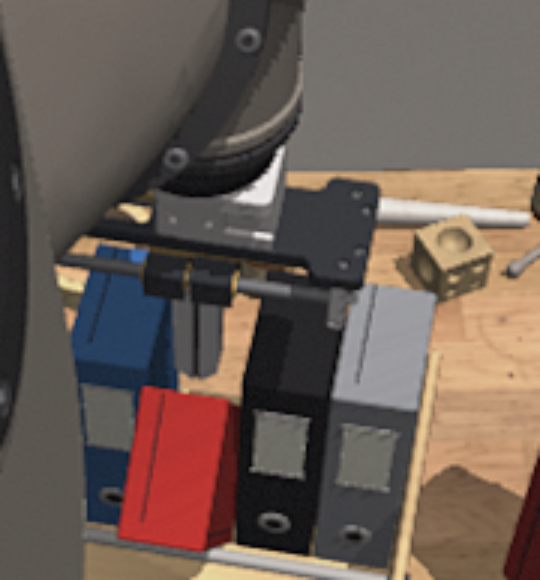

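View pics/s6.png

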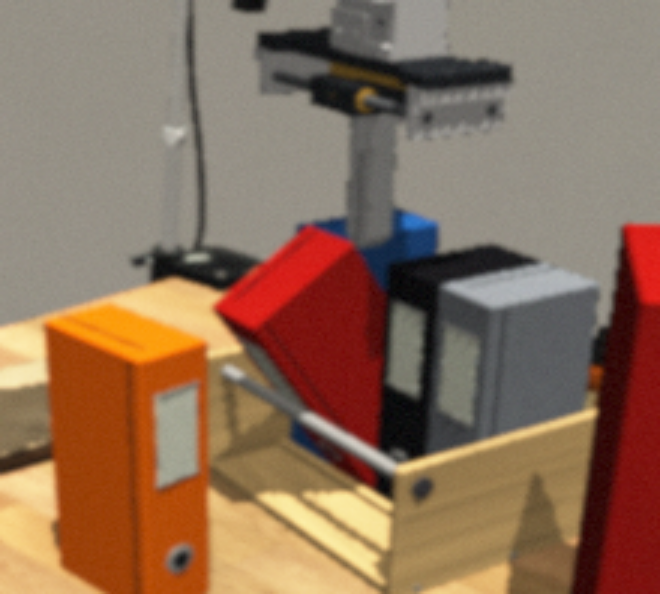

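The red file is leaning on the rail by itself, with a gap between the finger and its rear. Now I'll back off and measure the lean.

```bash
python3 -m jog '[[0.6,-0.13,0,0,0,0],[0,0,2,0,0,0],[0,0,4,0,0,0],[0,0,5,0,0,0],[0,0,5,0,0,0],[3,2,3,0,0,0],[0,5,0,0,0,0],[0,5,0,0,0,0],[0,0,0,0,0,0],[0,0,0,0,0,0]]' 1;python3 - <<'E'
from h import *
o=ctrl.get_obs();print(o["force"])
i,d=optics.get_image("top");cv2.imwrite("pics/t7.png",i);np.save("pics/t7.npy",d)
s,ds=optics.get_image("scene");cv2.imwrite("pics/s7.png",s);np.save("pics/s7.npy",ds)
E
```

```text
clock: 7.7
tcp_pos: [0.6105, 0.0534, 0.3731]
ee_rot: [-0.328, -3.124, 0.001]
force: [0.5, -1.0, -0.0]
width: 0.818
[ 0.4780522  -0.99876955 -0.04922459]
```

View pics/t7.png

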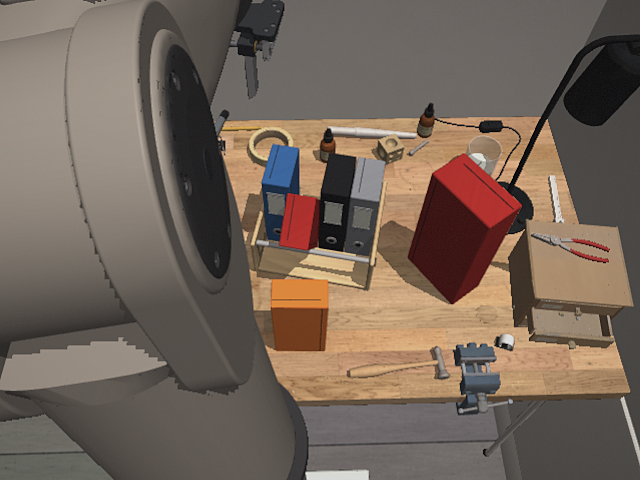

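View pics/s7.png

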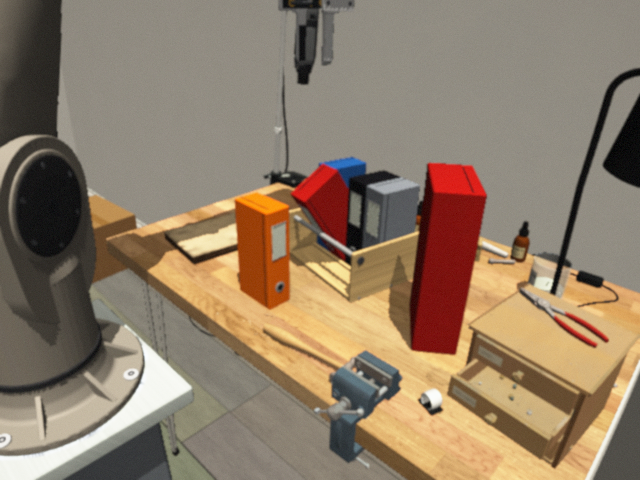

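Run:
```python
from h import *
i=cv2.imread("pics/t7.png");d=np.load("pics/t7.npy");h=cv2.cvtColor(i,cv2.COLOR_BGR2HSV)
vv,uu=np.mgrid[185:255,275:325];k=h[185:255,275:325];m=((k[...,0]<8)|(k[...,0]>172))&(k[...,1]>150)&(k[...,2]>60)
P=bydepth("top",np.c_[uu[m],vv[m]],d)
ex=np.array([.9778,-.2096,0]);ey=np.array([.2096,.9778,0]);o=np.array([.5691,-.0657,0])
Q=np.c_[(P-o)@ex,(P-o)@ey,P[:,2]]*1000
b=k[m][:,2]; 
# top face: fit plane by points on the top (z>170)
for lo in(172,):
    q=Q[Q[:,2]>lo];A=np.c_[q[:,:2],np.ones(len(q))]
    for _ in range(3):
        c=np.linalg.lstsq(A,q[:,2],rcond=None)[0];r=q[:,2]-A@c;g=abs(r)<4;q=q[g];A=A[g]
    print(len(q),c,"tilt",np.arctan(c[0]))
    print("min/max",np.percentile(q,[0,1,50,99,100],axis=0).round(1).tolist())
```

```text
101 [ -0.83311824  -0.6322686  146.44395359] tilt -0.6946113210700504
min/max [[-72.7, -24.8, 179.1], [-70.7, -24.6, 186.3], [-57.2, -1.3, 195.6], [-33.5, 24.8, 202.8], [-23.3, 25.1, 204.6]]
```

Run:
```python
from h import *
i=cv2.imread("pics/t7.png");d=np.load("pics/t7.npy");h=cv2.cvtColor(i,cv2.COLOR_BGR2HSV)
vv,uu=np.mgrid[185:255,275:325];k=h[185:255,275:325];m=((k[...,0]<8)|(k[...,0]>172))&(k[...,1]>150)&(k[...,2]>60)
P=bydepth("top",np.c_[uu[m],vv[m]],d)
ex=np.array([.9778,-.2096,0]);ey=np.array([.2096,.9778,0]);o=np.array([.5691,-.0657,0])
Q=np.c_[(P-o)@ex,(P-o)@ey,P[:,2]]*1000;Q=Q[(abs(Q[:,1])<21)&(Q[:,2]>120)]
print(len(Q))
for a in range(-120,20,8):
    s=Q[(Q[:,0]>=a)&(Q[:,0]<a+8)]
    if len(s):print(a,len(s),np.percentile(s[:,2],[5,50,95]).round(1))
c=np.polyfit(Q[:,0],Q[:,2],1);r=abs(Q[:,2]-np.polyval(c,Q[:,0]))<6;c=np.polyfit(Q[r,0],Q[r,2],1);print(c,np.arctan(c[0]),r.sum())
print(Q[r].min(0),Q[r].max(0))
cv2.imwrite("pics/c7.png",cv2.resize(i[135:275,245:395],None,fx=4,fy=4))
```

```text
1322
-104 53 [168.1 171.2 174.9]
-96 134 [170.2 174.4 178.6]
-88 142 [175.  179.1 183.3]
-80 143 [180.9 184.6 188.7]
-72 142 [185.2 189.9 193.8]
-64 142 [191.2 195.  198.8]
-56 139 [196.1 200.  204.5]
-48 152 [201.2 205.3 209.8]
-40 135 [206.6 210.5 214.4]
-32 130 [211.5 215.2 218.6]
-24 10 [213.2 216.  217.9]
[  0.64286372 233.40972556] 0.5713421339223228 1316
[-99.28770673 -20.94799577 165.83169245] [-22.47833285  20.97792263 219.72432947]
```

View pics/c7.png

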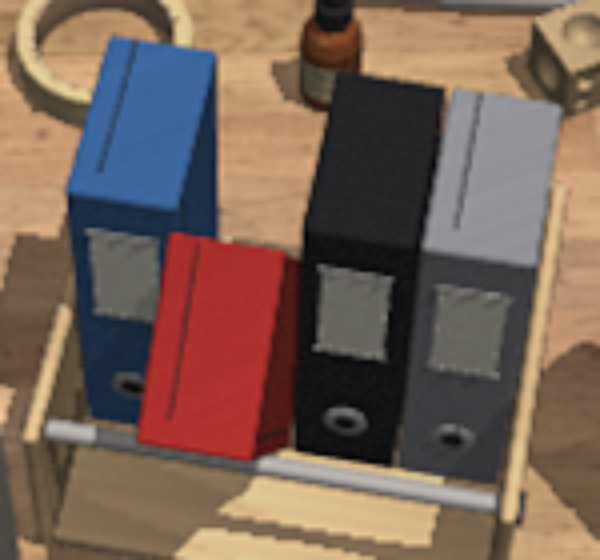

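```bash
python3 -m jog '[[-2.8,-2,0,0,0,0],[-2.8,-2,0,-1.37,-6.4,0],[-2.8,-2,0,-1.37,-6.4,0],[-2.8,-2,0,-1.37,-6.4,0],[-2.7,-1.8,0,-1.37,-6.4,0],[0,0,0,-1.37,-6.4,0],[0,0,0,0,0,0],[0,0,0,0,0,0]]' 1;python3 - <<'E'
from h import *
from scipy.spatial.transform import Rotation as R
o=ctrl.get_obs();print(o["joints"].round(2));print(R.from_rotvec(o["ee_rot"]).as_matrix().round(3))
E
```

```text
clock: 8.6
tcp_pos: [0.484, -0.0382, 0.3746]
ee_rot: [0.286, 2.619, -0.075]
force: [1.1, 0.2, -0.1]
width: 1.002
[-0.68 -0.42  0.3   2.13  0.47  1.03  0.81]
[[-0.852  0.216  0.476]
 [ 0.189  0.976 -0.106]
 [-0.488 -0.    -0.873]]
```

```bash
python3 -m jog '[[-0.6,-0.3,-4,0,0,0],[-0.6,-0.3,-4,0,0,0],[0,0,-2,0,0,0],[0,0,0,0,0,0],[0,0,0,0,0,0]]';python3 - <<'E'
from h import *
from scipy.spatial.transform import Rotation as R
o=ctrl.get_obs();print(o["joints"].round(2));M=R.from_rotvec(o["ee_rot"]).as_matrix();print(M.round(3))
W=np.array([[.9778*-.841,.2096,.9778*.541],[.2096*.841,.9778,-.2096*.541],[-.541,0,-.841]])
print("turn deg",np.rad2deg(R.from_matrix(W@M.T).as_rotvec()).round(2))
E
```

```text
clock: 9.1
tcp_pos: [0.4733, -0.0433, 0.275]
ee_rot: [0.285, 2.619, -0.077]
force: [0.5, -0.3, 1.0]
width: 0.999
[-0.66 -0.38  0.33  2.31  0.53  0.81  0.73]
[[-0.853  0.216  0.475]
 [ 0.187  0.976 -0.107]
 [-0.487 -0.002 -0.873]]
turn deg [-0.64 -3.54  0.36]
```

```bash
python3 -m jog '[[0.8,-0.3,-2,-0.64,-3.54,0.36],[1,-0.3,-2.7,0,0,0],[1,-0.2,-2.7,0,0,0],[0,0,0,0,0,0],[0,0,0,0,0,0]]';python3 - <<'E'
from h import *
from scipy.spatial.transform import Rotation as R
o=ctrl.get_obs();print(o["joints"].round(2));M=R.from_rotvec(o["ee_rot"]).as_matrix()
W=np.array([[.9778*-.841,.2096,.9778*.541],[.2096*.841,.9778,-.2096*.541],[-.541,0,-.841]])
print("turn deg",np.rad2deg(R.from_matrix(W@M.T).as_rotvec()).round(2))
i,d=optics.get_image("scene");cv2.imwrite("pics/s8.png",cv2.resize(i[60:300,200:440],None,fx=3,fy=2.5))
i,d=optics.get_image("top");cv2.imwrite("pics/t8.png",cv2.resize(i[100:340,200:440],None,fx=3,fy=2.5))
E
```

```text
clock: 9.6
tcp_pos: [0.5011, -0.0513, 0.2014]
ee_rot: [0.27, 2.557, -0.08]
force: [0.4, 0.5, 0.6]
width: 0.999
[-0.59 -0.23  0.35  2.43  0.7   0.5   0.58]
turn deg [ 0.04  0.06 -0.01]
```

View pics/s8.png

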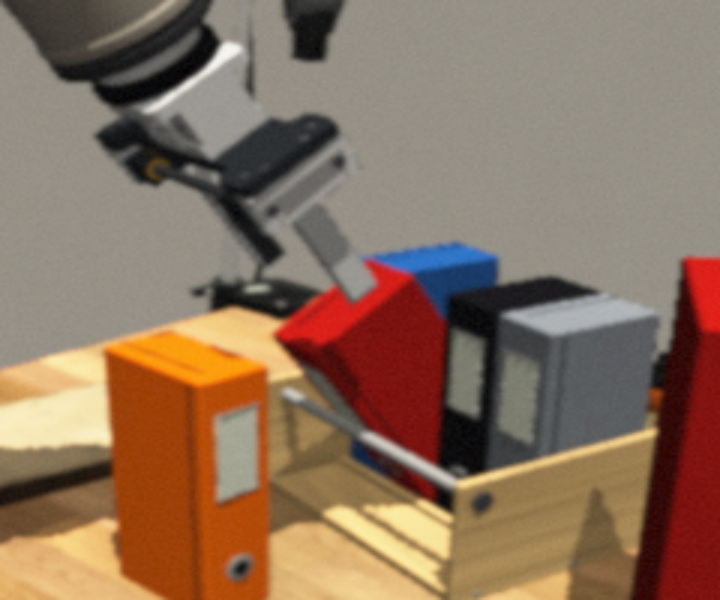

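View pics/t8.png

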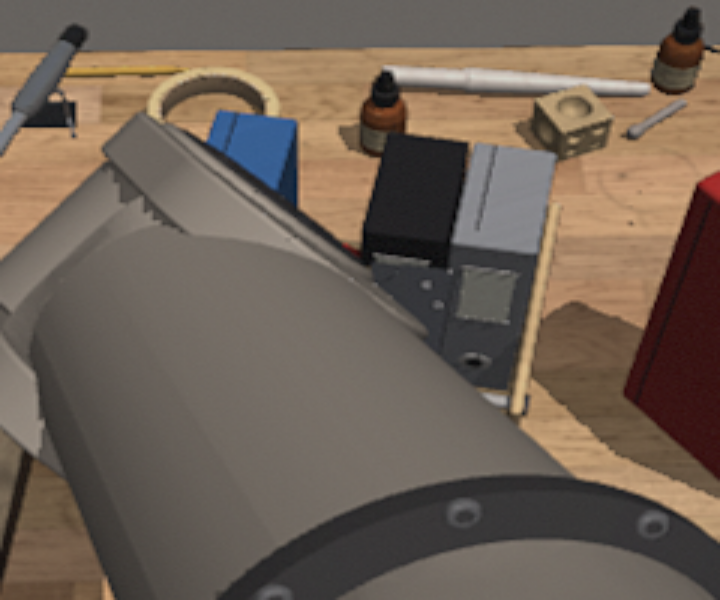

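Joint 4 is near its limit at this tilt, so I'll take a steeper tool, about 15° from vertical.

```bash
python3 -m jog '[[0.3,-0.1,1,1.24,5.77,0],[0.5,-0.1,0,1.24,5.77,0],[0.5,-0.1,0,1.24,5.77,0],[0,0,0,0,0,0],[0,0,0,0,0,0]]';python3 - <<'E'
from h import *
from scipy.spatial.transform import Rotation as R
o=ctrl.get_obs();print(o["joints"].round(2));M=R.from_rotvec(o["ee_rot"]).as_matrix();f=np.deg2rad(15);c,s=np.cos(f),np.sin(f)
W=np.array([[.9778*-c,.2096,.9778*s],[.2096*c,.9778,-.2096*s],[-s,0,-c]])
print("turn deg",np.rad2deg(R.from_matrix(W@M.T).as_rotvec()).round(2))
E
```

```text
clock: 10.2
tcp_pos: [0.5137, -0.0544, 0.2098]
ee_rot: [0.302, 2.848, -0.043]
force: [-0.3, 0.1, -0.2]
width: 0.998
[-0.75 -0.08  0.65  2.18  0.19  0.77  1.15]
turn deg [0.24 0.95 0.01]
```

```bash
python3 -m jog '[[0.2,0,-2,0.24,0.95,0],[0.2,-0.1,-2,0,0,0],[0.1,0,-2,0,0,0],[0,0,-2,0,0,0],[0,0,0,0,0,0],[0,0,0,0,0,0]]';python3 - <<'E'
from h import *
o=ctrl.get_obs();print(o["joints"].round(2),o["force"].round(2),o["tcp_pos"])
i,d=optics.get_image("scene");cv2.imwrite("pics/s9.png",cv2.resize(i[60:300,200:440],None,fx=3,fy=2.5))
E
```

```text
clock: 10.8
tcp_pos: [0.5176, -0.0557, 0.1293]
ee_rot: [0.305, 2.866, -0.04]
force: [0.0, -0.1, 0.7]
width: 1.001
[-0.72  0.09  0.7   2.25  0.    0.57  1.33] [ 0.03 -0.11  0.72] [ 0.51761897 -0.05573409  0.1293104 ]
```

View pics/s9.png

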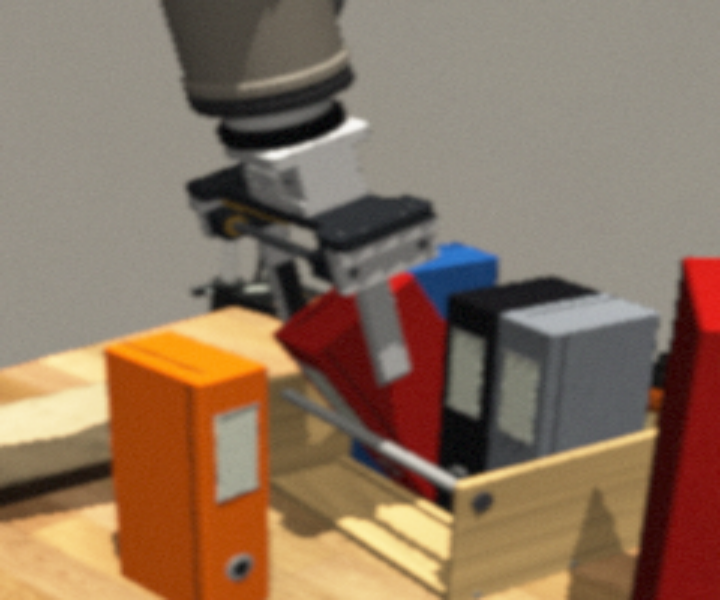

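The fingers straddle the leaning file near its upper spine end and touch nothing. Closing now.

```bash
python3 -m jog '[[0,0,0,0,0,0],[0,0,0,0,0,0],[0,0,0,0,0,0],[0,0,0,0,0,0],[0,0,0,0,0,0],[0,0,0,0,0,0],[0,0,0,0,0,0],[0,0,0,0,0,0]]' 0.4; python3 -m jog '[[0,0,0,0,0,0],[0,0,0,0,0,0]]' 0;python3 - <<'E'
from h import *
o=ctrl.get_obs();print(o["force"].round(2),o["ft_torque"].round(2))
i,d=optics.get_image("scene");cv2.imwrite("pics/s10.png",cv2.resize(i[60:300,200:440],None,fx=3,fy=2.5))
E
```

```text
clock: 11.65
tcp_pos: [0.5182, -0.0558, 0.1288]
ee_rot: [0.304, 2.866, -0.041]
force: [-0.8, 1.0, 1.1]
width: 0.532
clock: 11.85
tcp_pos: [0.5182, -0.0558, 0.1288]
ee_rot: [0.304, 2.866, -0.041]
force: [-1.0, 0.2, -0.1]
width: 0.536
[-0.96  0.2  -0.11] [0.18 0.12 0.06]
```

View pics/s10.png

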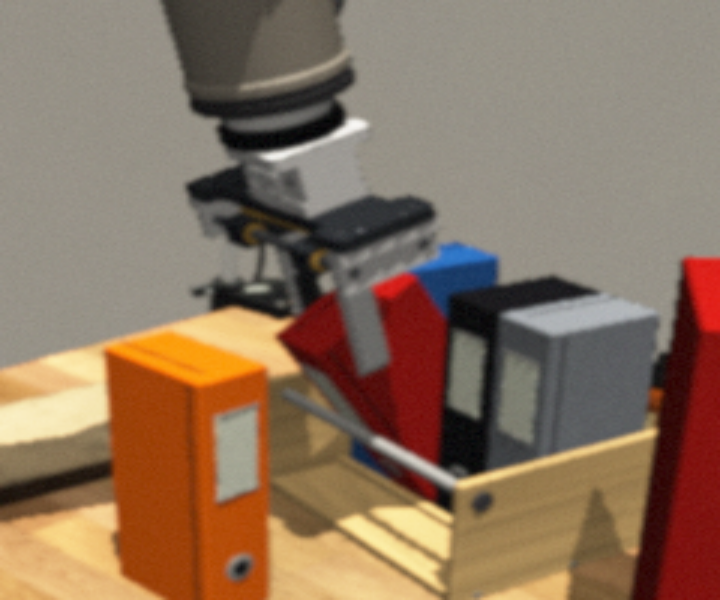

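```bash
python3 -m jog '[[0,0,0.4,0,0,0],[0,0,0.8,0,0,0],[0,0,1,0,0,0],[0,0,1,0,0,0],[0,0,1,0,0,0],[0,0,1,0,0,0],[0,0,0,0,0,0]]';python3 - <<'E'
from h import *
o=ctrl.get_obs();print(o["force"].round(2),o["ft_torque"].round(2))
i,d=optics.get_image("scene");cv2.imwrite("pics/s11.png",cv2.resize(i[60:300,200:440],None,fx=3,fy=2.5))
E
```

```text
clock: 12.6
tcp_pos: [0.519, -0.0557, 0.1824]
ee_rot: [0.304, 2.864, -0.039]
force: [-0.6, 0.5, -2.6]
width: 0.526
[-0.57  0.49 -2.62] [0.13 0.67 0.08]
```

View pics/s11.png

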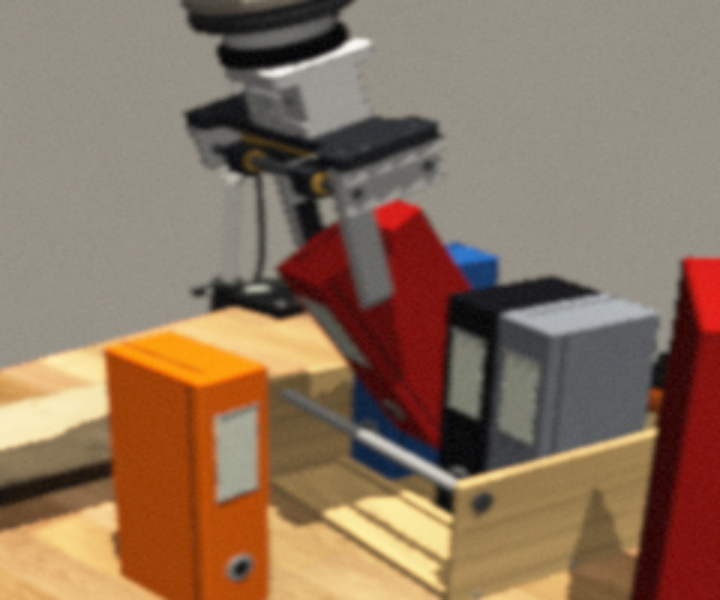

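Lifted cleanly at about 0.27 kg, with the tilt kept and the neighbours still. I'll lift it clear of their tops.

```bash
python3 -m jog '[[0,0,1.5,0,0,0],[0,0,2,0,0,0],[0,0,2,0,0,0],[0,0,2,0,0,0],[0,0,2,0,0,0],[0,0,2,0,0,0],[0,0,2,0,0,0],[0,0,2,0,0,0],[0,0,1.2,0,0,0],[0,0,0,0,0,0]]';python3 - <<'E'
from h import *
o=ctrl.get_obs();print(o["force"].round(2),o["ft_torque"].round(2),o["joints"].round(2))
for n in("scene","top"):
    i,d=optics.get_image(n);cv2.imwrite(f"pics/{n}12.png",i)
E
```

```text
clock: 13.65
tcp_pos: [0.5187, -0.0558, 0.3486]
ee_rot: [0.304, 2.865, -0.04]
force: [-0.0, -0.0, -4.3]
width: 0.531
[-0.04 -0.03 -4.29] [ 0.14  0.63 -0.05] [-0.77 -0.2   0.6   1.94  0.23  1.12  1.12]
```

View pics/scene12.png

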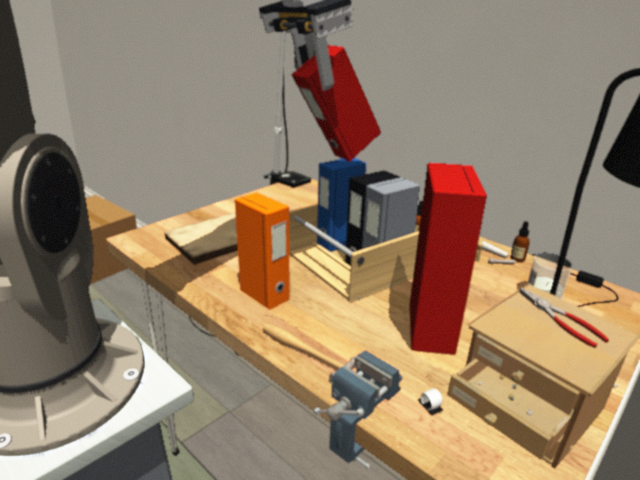

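View pics/top12.png

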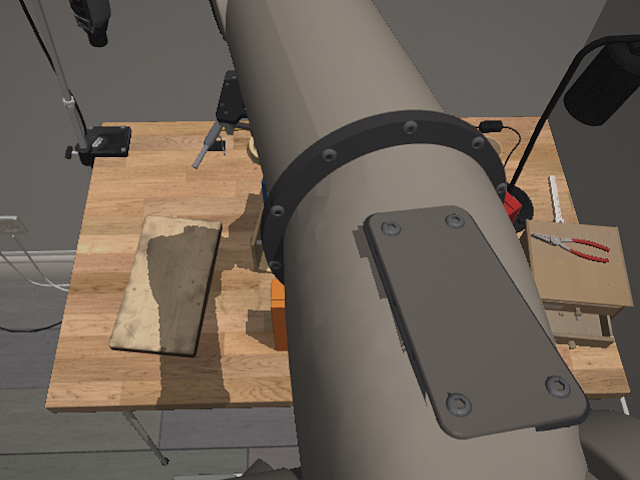

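```bash
python3 -m jog '[[-0.4,2,0,0,0,0],[-0.7,3.5,0,0,0,0],[-0.7,3.5,0,0.7,3.2,0],[-0.7,3.5,0,1.03,4.8,0],[-0.7,3.5,0,1.03,4.8,0],[-0.7,3.5,0,1.03,4.8,0],[-0.6,3.5,0,1.03,4.8,0],[-0.3,2,0,1.03,4.8,0],[0,0,0,1.03,4.8,0],[0,0,0,0,0,4.7],[0,0,0,0,0,0],[0,0,0,0,0,0]]';python3 - <<'E'
from h import *
from scipy.spatial.transform import Rotation as R
o=ctrl.get_obs();print(o["force"].round(2),o["ft_torque"].round(2),o["joints"].round(2));print(R.from_rotvec(o["ee_rot"]).as_matrix().round(3))
for n in("scene","top"):
    i,d=optics.get_image(n);cv2.imwrite(f"pics/{n}13.png",i);np.save(f"pics/{n}13.npy",d)
E
```

```text
clock: 14.95
tcp_pos: [0.4701, 0.1941, 0.3469]
ee_rot: [-0.186, -2.825, -0.027]
force: [-0.7, -0.2, -3.1]
width: 0.529
[-0.7  -0.17 -3.13] [-0.03 -0.52  0.02] [-0.81  0.25  0.51  1.58 -0.25  1.63  1.17]
[[-0.944  0.131 -0.304]
 [ 0.125  0.991  0.039]
 [ 0.306 -0.002 -0.952]]
```

View pics/scene13.png

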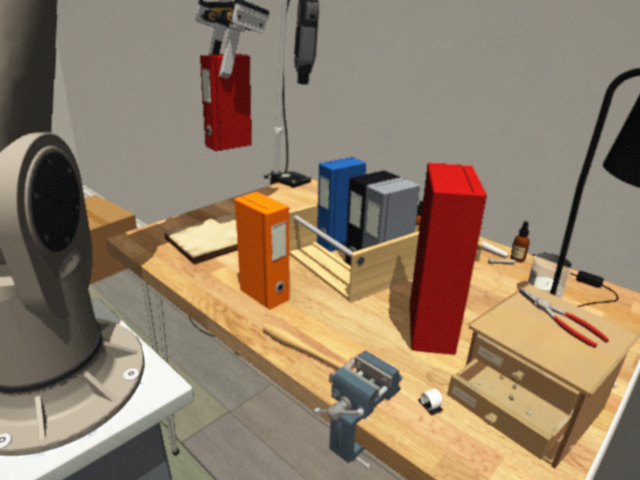

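View pics/top13.png

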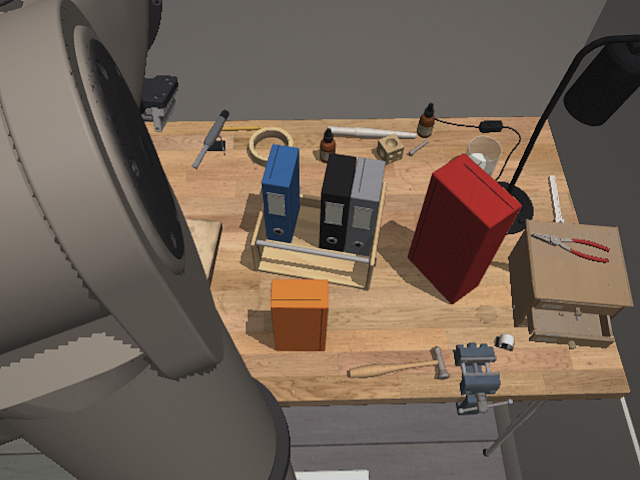

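```bash
cat > meas.py <<'E'
from h import *
from scipy.spatial.transform import Rotation as R
def meas(n,box,tag):
    i,d=optics.get_image(n);u0,u1,v0,v1=box
    h=cv2.cvtColor(i,cv2.COLOR_BGR2HSV)[v0:v1,u0:u1];m=((h[...,0]<8)|(h[...,0]>172))&(h[...,1]>130)&(h[...,2]>30)
    vv,uu=np.mgrid[v0:v1,u0:u1];P=bydepth(n,np.c_[uu[m],vv[m]],d)
    a=np.deg2rad(-7.4);f=np.array([np.cos(a),np.sin(a),0]);g=np.array([-f[1],f[0],0])
    Q=np.c_[P@f,P@g,P[:,2]]*1000
    # -y face: smallest g
    y0=np.median(np.sort(Q[:,1])[:len(Q)//2]);S=Q[abs(Q[:,1]-y0)<7]
    A=np.c_[S[:,[0,2]],np.ones(len(S))];c=np.linalg.lstsq(A,S[:,1],rcond=None)[0]
    print("face n",len(S),"yaw err deg",np.rad2deg(c[0]),"roll deg",np.rad2deg(c[1]))
    r=cv2.minAreaRect(S[:,[0,2]].astype(np.float32));print("rect f,z",r);print(cv2.boxPoints(r).round(1).tolist())
    # per-row edges
    for e,fn in(("front",lambda s:s[:,0].min()),("rear",lambda s:s[:,0].max())):
        zs=[];xs=[]
        for z in np.arange(S[:,2].min()+12,S[:,2].max()-12,4):
            s=S[abs(S[:,2]-z)<3]
            if len(s)>4: zs.append(z);xs.append(fn(s))
        for _ in range(3):
            p=np.polyfit(zs,xs,1);r=abs(np.polyval(p,zs)-xs);k=r<np.median(r)*2.5+.3;zs=np.array(zs)[k];xs=np.array(xs)[k]
        print(e,"lean deg (+: top away)",np.rad2deg(np.arctan(p[0])),"x at mid",np.polyval(p,np.mean(zs)))
    print("face y mean",S[:,1].mean(),"z",np.percentile(S[:,2],[.5,99.5]))
    t=np.array([.4965,.1946,0]);print("board centre f,g",t@f*1000,t@g*1000)
    o=ctrl.get_obs()["tcp_pos"];print("tcp f,g,z",o@f*1000,o@g*1000,o[2]*1000)
    cv2.imwrite(f"pics/{tag}.png",cv2.resize(i[max(v0-40,0):v1+20,u0-20:u1+20],None,fx=4,fy=3.5))
E
python3 -c "
from meas import *
meas('scene',(190,265,30,160),'m1')"
```

```text
face n 3253 yaw err deg -0.2481811320548352 roll deg -0.052144810053787405
rect f,z ((462.9200744628906, 314.55718994140625), (189.20281982421875, 90.96183013916016), 88.52815246582031)
[[415.0, 221.1999969482422], [506.0, 218.8000030517578], [510.79998779296875, 408.0], [419.8999938964844, 410.29998779296875]]
front lean deg (+: top away) 0.9398196544509291 x at mid 419.49686073791645
rear lean deg (+: top away) 0.747137187959072 x at mid 506.2438924146474
face y mean 229.2986009992941 z [221.66968527 407.22715858]
board centre f,g 467.30110902921064 256.9262219005093
tcp f,g,z 441.040180814113 252.95283965268146 347.932704538683
```

View pics/m1.png

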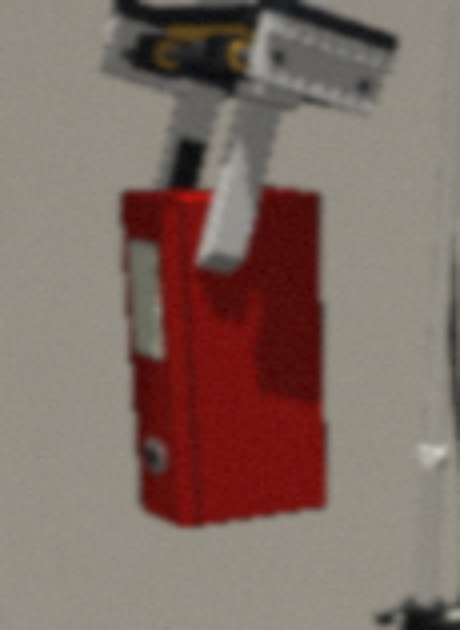

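Run:
```python
from h import *
# scene-cam checks: rack files' measured top z & positions, board edges, in file axes
i=cv2.imread("pics/scene13.png");d=np.load("pics/scene13.npy")
a=np.deg2rad(-7.4);f=np.array([np.cos(a),np.sin(a),0]);g=np.array([-f[1],f[0],0])
vv,uu=np.mgrid[200:270,150:240];P=bydepth("scene",np.c_[uu.ravel(),vv.ravel()],d);Q=np.c_[P@f,P@g,P[:,2]]*1000
S=Q[(abs(Q[:,2]-20)<5)&(Q[:,0]>250)&(Q[:,0]<700)]
print(len(S),np.percentile(S,[0,.5,2,98,99.5,100],axis=0).round(1).tolist())
cv2.imwrite("pics/b13.png",cv2.resize(i[180:280,140:300],None,fx=5,fy=5))
# top-cam board in f,g
i=cv2.imread("pics/top0.png");d=np.load("pics/top0.npy")
vv,uu=np.mgrid[205:360,100:230];P=bydepth("top",np.c_[uu.ravel(),vv.ravel()],d);Q=np.c_[P@f,P@g,P[:,2]]*1000
S=Q[abs(Q[:,2]-20)<5];print(np.percentile(S,[0,.5,2,98,99.5,100],axis=0).round(1).tolist())
```

```text
2049 [[322.9, 177.0, 15.1], [323.7, 180.9, 15.7], [324.8, 183.0, 16.9], [489.6, 332.0, 23.0], [501.4, 334.6, 23.5], [513.5, 338.3, 24.5]]
[[324.2, 178.0, 15.0], [326.0, 180.1, 15.3], [329.1, 182.9, 15.8], [601.3, 329.9, 23.6], [606.6, 332.6, 24.4], [610.2, 335.9, 25.0]]
```

View pics/b13.png

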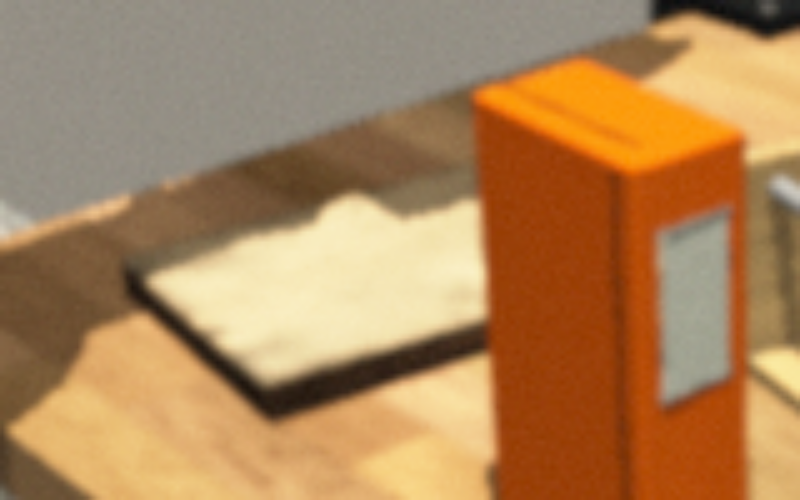

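```bash
python3 -m jog '[[0.25,0.27,-1,-0.12,-0.9,0.2],[0,0,-2,0,0,0],[0,0,-2.5,0,0,0],[0,0,-2.5,0,0,0],[0,0,-2.5,0,0,0],[0,0,-2.5,0,0,0],[0,0,-2,0,0,0],[0,0,-1.5,0,0,0],[0,0,-1,0,0,0],[0,0,0,0,0,0],[0,0,0,0,0,0]]'; python3 -c "
from meas import *
print(ctrl.get_obs()['force'].round(2))
import cv2
i,d=optics.get_image('scene');cv2.imwrite('pics/s14.png',i)"
```

```text
clock: 16.2
tcp_pos: [0.473, 0.197, 0.1734]
ee_rot: [-0.179, -2.842, -0.026]
force: [0.6, -0.4, -3.4]
width: 0.531
[ 0.62 -0.44 -3.37]
```

View pics/s14.png

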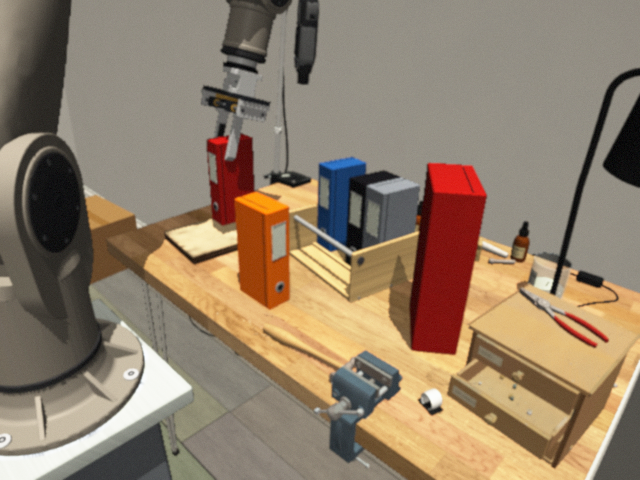

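```bash
python3 -c "
from meas import *
meas('scene',(200,256,125,192),'m2')"; python3 -m jog '[[0,0,-1,0,0,0],[0,0,-0.6,0,0,0],[0,0,-0.3,0,0,0],[0,0,0,0,0,0],[0,0,0,0,0,0]]'
```

```text
face n 1640 yaw err deg -0.2768198286265835 roll deg 0.4520553217567367
rect f,z ((466.9486999511719, 171.58653259277344), (89.8066177368164, 126.92648315429688), 0.1371384859085083)
[[421.8999938964844, 234.89999389648438], [422.20001220703125, 108.0], [512.0, 108.19999694824219], [511.70001220703125, 235.1999969482422]]
front lean deg (+: top away) -0.22615866612046015 x at mid 422.60416797118336
rear lean deg (+: top away) -0.6631937951835974 x at mid 509.7895175323803
face y mean 232.30046992281646 z [111.77596807 234.48101802]
board centre f,g 467.30110902921064 256.9262219005093
tcp f,g,z 443.8606058007623 256.3064722483771 173.60371982081972
clock: 16.8
tcp_pos: [0.4727, 0.1968, 0.1537]
ee_rot: [-0.179, -2.841, -0.025]
force: [0.2, 0.6, -3.7]
width: 0.534
```

Upright within about 0.5° and centred within 1 mm. I'll creep down to contact.

```bash
python3 -m jog '[[0,0,-0.2,0,0,0],[0,0,0,0,0,0]]'; python3 -m jog '[[0,0,-0.15,0,0,0],[0,0,0,0,0,0]]'; python3 -m jog '[[0,0,-0.1,0,0,0],[0,0,0,0,0,0]]'
```

```text
clock: 17.0
tcp_pos: [0.4726, 0.1969, 0.1517]
ee_rot: [-0.179, -2.841, -0.026]
force: [0.1, 0.2, -3.9]
width: 0.533
clock: 17.2
tcp_pos: [0.4726, 0.1968, 0.1501]
ee_rot: [-0.179, -2.841, -0.026]
force: [-0.3, -0.1, -3.7]
width: 0.53
clock: 17.4
tcp_pos: [0.4727, 0.1969, 0.15]
ee_rot: [-0.179, -2.841, -0.026]
force: [-2.7, -1.0, 7.2]
width: 0.533
```

```bash
python3 -m jog '[[0,0,0.05,0,0,0],[0,0,0,0,0,0],[0,0,0,0,0,0],[0,0,0,0,0,0],[0,0,0,0,0,0],[0,0,0,0,0,0]]' 0.9; python3 -c "
from meas import *
i,d=optics.get_image('scene');cv2.imwrite('pics/s15.png',cv2.resize(i[60:280,140:320],None,fx=4,fy=2.7));print(ctrl.get_obs()['force'].round(2))"
```

```text
clock: 18.0
tcp_pos: [0.4727, 0.1968, 0.1497]
ee_rot: [-0.179, -2.841, -0.026]
force: [0.6, -0.2, -0.1]
width: 0.903
[-0.07  0.36 -0.66]
```

View pics/s15.png

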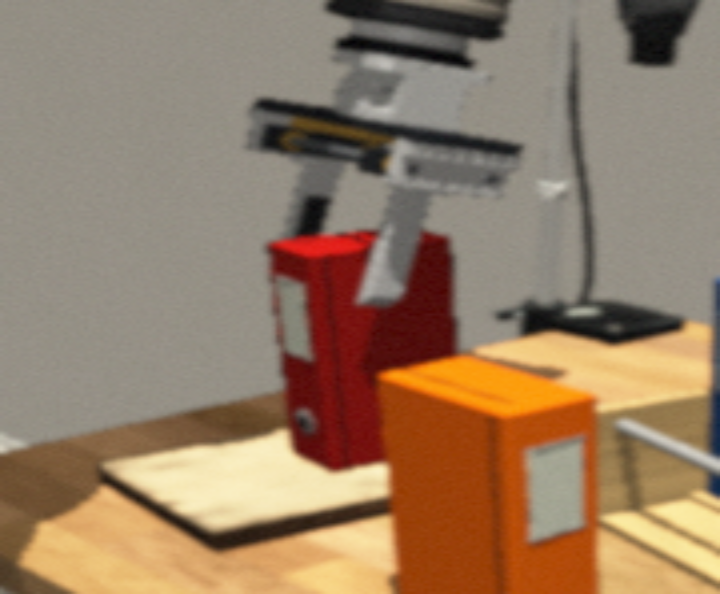

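The file stands released, with both fingers clear of it. I'll retreat straight up and then out of the top camera's view.

```bash
python3 -m jog '[[0,0,1.5,0,0,0],[0,0,3,0,0,0],[0,0,3,0,0,0],[0,0,4,0,0,0],[0,0,4,0,0,0],[0,0,3,0,0,0],[0,4,0,0,0,0],[0,4,0,0,0,0],[-1,4.5,0,0,0,0],[-1,4.5,0,0,0,0],[-2,4.5,0,0,0,0],[-2,4,0,0,0,0]]' 1; python3 -m jog '[[-2.5,3.5,0,0,0,0],[-2.5,3.5,0,0,0,0],[-2.5,3.5,0,0,0,0],[-2.5,3.5,0,0,0,0],[0,0,0,0,0,0],[0,0,0,0,0,0]]'; python3 -c "
from meas import *
for n in('scene','top'):
    i,d=optics.get_image(n);cv2.imwrite(f'pics/{n}16.png',i);np.save(f'pics/{n}16.npy',d)
meas('scene',(200,256,140,200),'m3')"
```

```text
clock: 19.25
tcp_pos: [0.4116, 0.4537, 0.3358]
ee_rot: [-0.179, -2.842, -0.026]
force: [0.4, -0.0, 0.1]
width: 0.998
clock: 19.85
tcp_pos: [0.3119, 0.5921, 0.3354]
ee_rot: [-0.177, -2.842, -0.025]
force: [1.0, -0.0, 0.5]
width: 1.002
face n 1668 yaw err deg -0.31454787536650736 roll deg 0.4956416617283043
rect f,z ((465.8055419921875, 156.9082794189453), (109.54937744140625, 90.16732788085938), 89.3071060180664)
[[420.1000061035156, 102.69999694824219], [510.20001220703125, 101.5999984741211], [511.5, 211.10000610351562], [421.3999938964844, 212.1999969482422]]
front lean deg (+: top away) 0.2547417453687703 x at mid 422.2598895394424
rear lean deg (+: top away) 0.9561864481970639 x at mid 509.33487006478947
face y mean 232.05177901800047 z [105.25231472 210.87375824]
board centre f,g 467.30110902921064 256.9262219005093
tcp f,g,z 235.26292056039185 626.2883505790923 335.4793233534909
```

View pics/scene16.png

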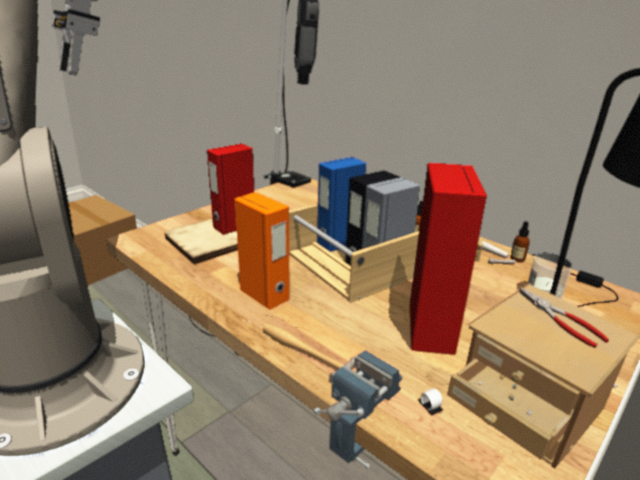

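View pics/top16.png

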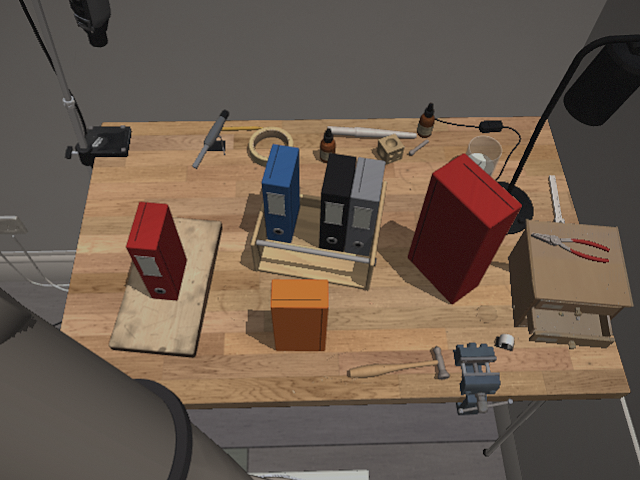

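Now a top-camera check of the placed file's top face and the other three files.

Run:
```python
from h import *
i=cv2.imread("pics/top16.png");d=np.load("pics/top16.npy");h=cv2.cvtColor(i,cv2.COLOR_BGR2HSV)
vv,uu=np.mgrid[195:305,120:195];k=h[195:305,120:195];P=bydepth("top",np.c_[uu.ravel(),vv.ravel()],d);kk=k.reshape(-1,3)
m=((kk[:,0]<8)|(kk[:,0]>172))&(kk[:,1]>130)&(abs(P[:,2]-.21)<.006);Q=P[m]*1000
r=cv2.minAreaRect(Q[:,:2].astype(np.float32));print("red top",r,np.median(Q[:,2]),"want c (496.5,194.6) ang 82.6")
A=np.c_[Q[:,:2],np.ones(len(Q))];print("tilt deg",np.rad2deg(np.linalg.lstsq(A,Q[:,2],rcond=None)[0][:2]))
d0=np.load("pics/top0.npy");i0=cv2.imread("pics/top0.png")
for nm,D in(("before",d0),("after",d)):
  for lab,(u0,u1) in(("blue",(255,300)),("black",(322,357)),("grey",(358,395))):
    vv,uu=np.mgrid[140:212,u0:u1];P=bydepth("top",np.c_[uu.ravel(),vv.ravel()],D);Q=P[abs(P[:,2]-.2)<.006]*1000;print(nm,lab,len(Q),Q.mean(0).round(1))
```

```text
red top ((497.39532470703125, 191.29226684570312), (51.2336311340332, 91.52774047851562), 82.77869415283203) 210.08061979099423 want c (496.5,194.6) ang 82.6
tilt deg [0.34391377 0.65329108]
before blue 1388 [618.7 -28.4 200. ]
before black 1445 [ 599.9 -126.3  200. ]
before grey 1072 [ 590.7 -179.9  200.1]
after blue 1203 [622.2 -24.9 200.1]
after black 1343 [ 597.3 -128.8  200.1]
after grey 1076 [ 590.8 -179.9  200.2]
```

Run:
```python
from h import *
for nm in("top0","top16"):
  i=cv2.imread(f"pics/{nm}.png");d=np.load(f"pics/{nm}.npy");h=cv2.cvtColor(i,cv2.COLOR_BGR2HSV)
  vv,uu=np.mgrid[135:215,255:395];P=bydepth("top",np.c_[uu.ravel(),vv.ravel()],d);k=h[vv.ravel(),uu.ravel()]
  t=abs(P[:,2]-.2)<.006
  for l,m in(("blue",(k[:,0]>95)&(k[:,0]<125)&(k[:,1]>120)),("black",(k[:,2]<60)&(k[:,1]<110)&(uu.ravel()>315))):
    Q=P[t&m]*1000;print(nm,l,len(Q),cv2.minAreaRect(Q[:,:2].astype(np.float32)))
from station import ctrl
ctrl.job_done()
```

```text
top0 blue 1159 ((623.24560546875, -24.53636932373047), (49.98673629760742, 89.85067749023438), 78.05422973632812)
top0 black 1215 ((596.0703735351562, -150.62973022460938), (100.8833236694336, 90.95655822753906), 77.2328872680664)
top16 blue 1166 ((611.782470703125, -73.56920623779297), (150.49766540527344, 90.88414001464844), 76.09920501708984)
top16 black 1200 ((596.0896606445312, -149.46524047851562), (97.08699035644531, 91.30448150634766), 78.62456512451172)
the job is handed in; nothing more can be done
```

The red file is standing upright on the work board with its spine toward the robot, and I handed the job in at about 20 s of the 64 s allowed. I hooked it forward by its top rear edge until it leaned on the rail by itself and let go. Then I gripped it by the upper spine end, lifted it clear and set it down.

**Last checks, with the arm clear:**
- **Position:** the top camera puts the centre of the file's top face about 1 mm (x) and 3 mm (y) from the board centre. The scene camera gives about 1.5 mm and nearly zero.
- **Squareness:** the file is within about 0.3° of square to the board.
- **Lean:** both cameras read 0.3–1°, which is at their noise level. Its top is at z = 210 mm, as expected for a file standing flat on the board.
- **Other files:** blue, black and grey still stand in their places in the pictures, with their tops at 200 mm.

**Checks that disagreed or failed:**
- The fingertips appeared about 20 mm above the reported TCP, so I picked a hook depth and a grasp that work for either value.
- My first grasp tilt brought joint 4 close to its limit, so I switched to a steeper tool angle.
- The last colour-mask check of the blue and black files mixed neighbouring pixels, so its rectangle sizes are not usable. I relied on the pictures and the top heights instead.

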